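# Seat the toolmaker's vise in the rail corner

## Robot

A 6-joint arm with a two-finger parallel gripper is mounted at the origin on the work surface. World frame = base frame: x ahead of the robot, y to its left, z up, the work surface at z = 0. Lengths are in m, angles in rad, forces in N, time in s.
With the tool pointing down it reaches from about 0.275 to 0.85 m from the base axis. Payload 5.2 kg.
Tool frame: the origin (TCP) lies midway between the tips of the shut fingers; the grasp point (between the pads) lies 19 mm behind it; z points along the fingers, y is the line along which they close (so a half turn about z gives the same grasp; the last joint's range is limited). The gripper opens to 85 mm and grips with 20 to 120 N. Pads are 22 mm wide; open, the fingers measure 114 mm over their backs; the gripper's body (76 mm by 85 mm) begins 54 mm behind the grasp point. The pads swing forward as they close: fully open they stand 13 mm farther back than shut.
Start: joints at [-1.401, 0.259, 1.535, -0, 1.348, -0.203], TCP at [0.2, -0.512, 0.231] pointing down, gripper open.
Joint ranges: [-3.14, 3.14], [-0.91, 2.08], [0.19, 2.58], [-1.22, 4.36], [0.22, 2.71], [-3.12, 3.12]. Speed limits (rad/s): [2.57, 2.57, 3.14, 3.14, 3.14, 3.14].

## Interface

Orientations are given as a unit quaternion [w, x, y, z].
In Python, from rig import arm, optics gives the robot as it stands.
- The arm moves only by the tool arm_command, never from a script. Its argument "increments" is a list that holds one entry, the list of rows, each a list of 7 numbers: the closure, from 0 (fully open) to 1 (shut), then the shift along the tool's x, y, z in cm, then the turn, a rotation vector about the tool's x, y, z in rad. In form: [[[claw, x, y, z, ax, ay, az], ...]]. A call has 1 to 10 rows; each row is the pose to reach, as a shift and turn from the pose commanded when the call began, along the tool's axes at that moment; what a row does not reach only later rows make up. A row lasts 1/10 s, in which the tool goes at most 50 mm and 8.59 degrees, less where a joint would pass 70% of its speed; a pose out of reach is approached as far as the arm can. A call with a gripper value outside its range is refused whole. The fingers move at their own pace and stop on an object; "newtons" is the grip in N (left out, the last holds). Time passes only in rows, so rows that repeat a pose let the fingers close. It gives the time, the measured TCP pose, the force, the opening and the grip force at its end, in the units of the state.
- arm.sense(): the state, without advancing time (a new reading comes with each control period).
- optics.get_image(name): name is "side" or "top"; returns the picture (384x512x3 uint8, red, green, blue); there is no depth.
- optics.camera_info(name): a dict with "fovy" (degrees; the focal length in pixels is half the picture's height over the tangent of half this angle, whatever the lens; pixels are square), "cx", "cy" (the principal point, pixels), "T" (4x4, takes a point from camera to world coordinates). Camera axes: x right, y down, z forward; pixel columns grow to the right and rows downward; lengths in m; the calibration is good to about 2 mm. A picture is of the moment at which its call begins. camera_info takes no time and is no camera call.
- arm.sign_off(): hands the job in; it is judged then, once.
The state is a dict: "clock": time; "q": joint angles; "qvel": joint speeds; "tau": joint torques, N m; "tool_pos": TCP position; "eef_rot": TCP orientation; "ft_force": force on the tool from outside, world axes, zero at the start; "moment": the same for the moment, N m; "gripper_width": finger opening in m; "grip_force": force on a finger pad.
Only numpy, scipy, OpenCV 4.12 (cv2) and the standard library are available. Lean on these libraries where they do the work, as an engineer would, in place of code of your own. Each camera call takes 0.05 s, during which the arm holds its last target. There are 200 camera calls.

## Task

Set up the small blue-based vise for drilling: push it along the table until its long side lies flat against the dark steel rail, then, keeping it against the rail, push it sideways until its end butts against the yellow stop (not the black one). Only push the vise, never lift or tip it, leave the other things on the table where they are, and finish with the robot clear.

Things in the scene. Friction and masses are not known exactly. Their poses are not given: they have to be found in the camera images.
- vise: Loose small vise, about 0.6 kg: a plain flat-sided blue base block 50 (x) x 110 (y) x 22 mm high, steel jaws on it to 44 mm and a brass workpiece to 50 mm; nothing juts beyond the base. Origin: centre of its underside; y along its length, z up. Starts with its centre 85 to 115 mm in front of the rail's face, turned up to 0.35 rad from it. Slides with dry friction (some 3 to 9 N).
- rail: Fixed dark steel rail across the table beyond the vise, 420 mm long (y), 20 mm thick, 30 mm high, a 6 mm high foot behind it. Origin: middle of its front face (towards robot and vise) at table height; x points away from the robot, square to that face; y along the rail. Vise flat against it: vise origin at x = -25 mm in this frame. Turned up to 0.25 rad.
- yellow_stop: Fixed yellow stop near the rail's left or right end (varies): a block 24 mm wide along the rail, standing out 45 mm in front of the rail's face, 41 mm high, steel thumbscrew on top to 53 mm. Origin: in the plane of the rail's front face, mid-width, at table height; axes as the rail's. Vise against it: vise origin 67 mm from this origin along the rail, on the side of the rail's middle.
- black_stop: Fixed black stop of the same shape and size as the yellow one, near the rail's other end, same origin and axes; not used in this job.
- chuck: Loose dark steel drill chuck standing upright, 45 mm diameter, 54 mm high, near the front of one end of the rail; origin at the centre of its underside. To be left alone.
- bushing: Loose brass bushing (short tube) standing upright, 40 mm diameter, 35 mm high, near the front of the rail's other end; origin at the centre of its underside. To be left alone.
- oil_bottle: Loose white bottle with red cap, 56 mm diameter, 120 mm high, to one side; origin at the centre of its underside. To be left alone.
- jar: Loose pale see-through jar with orange lid, 64 mm diameter, 75 mm high, to one side; origin at the centre of its underside. To be left alone.
- screwdriver: Loose screwdriver with a black handle, about 200 mm long, lying on the table right of the robot; origin about the middle of its length. To be left alone.
- carton: Loose orange carton 60 x 90 x 40 mm behind the rail; origin at the centre of its underside. To be left alone.
- bit_block: Loose wooden block 55 x 130 x 28 mm with two rows of bits standing in it to 54 mm, behind the rail; origin at the centre of its underside. To be left alone.

How it is judged:
On the way, in this order (a step that is already met when the one before it is completed fails the run):
1. the vise's long side is flat against the rail, still short of the yellow stop (x of vise in the frame of rail between -0.028 and -0.022 m and angle between the y axis of vise and the y axis of rail, either way round below 0.035 rad and y of vise in the frame of rail between -0.125 and 0.125 m and (y of vise in the frame of yellow_stop above 0.077 m or y of vise in the frame of yellow_stop below -0.077 m)), for 0.2 s.
2. the vise has been slid along the rail up to the yellow stop (x of vise in the frame of rail between -0.028 and -0.022 m and angle between the y axis of vise and the y axis of rail, either way round below 0.035 rad and y of vise in the frame of yellow_stop between -0.07 and 0.07 m), for 0.2 s.
At the end, for the whole second after the job is handed in: The vise stands flat and still on the table, its long side within 3 mm of the rail's face and parallel to it within 0.035 rad, its end within 3 mm of the yellow stop on the inner side, and the other things are where they were (all of step 2 and y of vise in the frame of rail between -0.135 and 0.135 m and height (world z) of vise below 0.003 m and angle between vise's own z axis and vertical below 0.03 rad and linear speed of vise below 0.01 m/s); the robot touches nothing.
It fails at once if the vise is lifted (more than 5 mm off the table) (height (world z) of vise above 0.005 m).
It fails at once if the vise is tipped (more than 0.1 rad) (angle between vise's own z axis and vertical above 0.1 rad).
It fails at once if another loose thing on the table is moved more than 15 mm (distance of any of chuck, bushing, oil_bottle, jar, screwdriver, carton, bit_block from where it was at the start of the episode above 0.015 m).
It also fails if it takes over 48 s, if anything falls off the work surface, if the arm or the gripper's body presses on something with over 40 N, if the wrist force passes 120 N, or if a joint passes its speed limit or range.

## Working session

There is one attempt and no reset: what is moved stays moved. The work goes in short steps, Python scripts to look and compute and a tool call to move; the robot and the scene stay as the last step left them, time stands still between calls to the robot, and variables do not carry over. Pictures are saved under pics/ and viewed, at most 10 in all, crops included, and the job is handed in when it is done.

Besides the shell and the picture viewer there is one more tool, called after "Request:" as name(argument=value, ...), one argument or row to a line, values as JSON. arm_command: Moves the arm, as the interface text tells. Its arguments: {"type":"object","properties":{"increments":{"type":"array","items":{"type":"array","items":{"type":"array","items":{"type":"number"}}}},"newtons":{"type":"number"}},"required":["increments"]}

```bash
mkdir -p pics; python3 - <<'E'
from rig import arm, optics
import cv2,numpy as np
np.set_printoptions(precision=4,suppress=True)
for n in("top","side"):
    cv2.imwrite(f"pics/{n}0.png",cv2.cvtColor(optics.get_image(n),cv2.COLOR_RGB2BGR)); print(optics.camera_info(n))
s=arm.sense();print(s)
E
```

```text
{'fovy': 54.14158233316055, 'cx': 255.79065846794643, 'cy': 190.12087416621324, 'T': array([[ 0.0091, -0.9859,  0.1668,  0.3469],
       [-1.    , -0.0093, -0.0003,  0.0152],
       [ 0.0019, -0.1668, -0.986 ,  1.1966],
       [ 0.    ,  0.    ,  0.    ,  1.    ]])}
{'fovy': 57.4636400000219, 'cx': 253.36934980225485, 'cy': 187.4404110165821, 'T': array([[-0.9145, -0.3163,  0.2521,  0.2786],
       [-0.4044,  0.6999, -0.5887,  0.5354],
       [ 0.0097, -0.6403, -0.768 ,  0.7269],
       [ 0.    ,  0.    ,  0.    ,  1.    ]])}
{'clock': 0.1, 'q': array([-1.4008,  0.2593,  1.536 , -0.    ,  1.348 , -0.2028]), 'qvel': array([-0.0001, -0.0005, -0.0022, -0.0003,  0.0012, -0.0006]), 'tau': array([  0.0031, -44.6972, -29.1247,  -0.0002,   0.0064,   0.    ]), 'tool_pos': array([ 0.2003, -0.5117,  0.2306]), 'eef_rot': array([-0.0008,  0.9827,  0.1853,  0.    ]), 'ft_force': array([-0.8529, -0.5046, -0.0296]), 'moment': array([-0.0251,  0.0567, -0.048 ]), 'grip_force': 0.0, 'gripper_width': 0.08520825600282672}
```

View pics/top0.png

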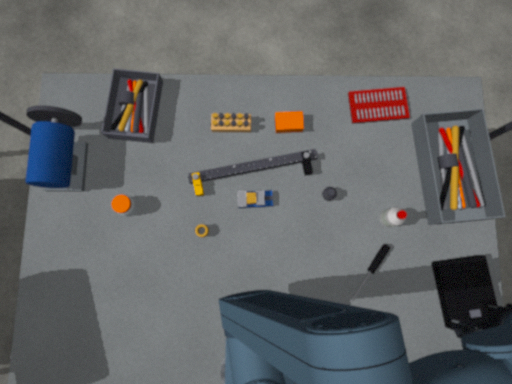

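View pics/side0.png

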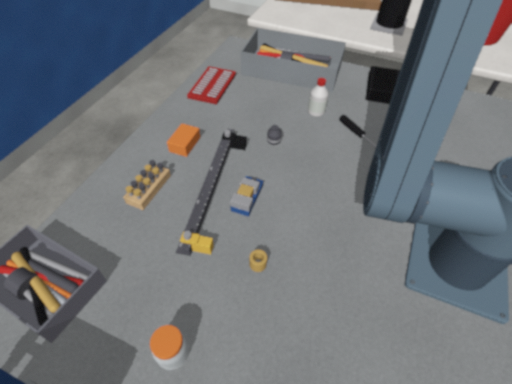

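The top view shows the yellow stop at (198,184), at the rail's left (+y) end. The black stop is at (309,162), the vise at (254,198), the bushing at (201,230) and the chuck at (330,193). I'll enlarge both views.

```bash
python3 - <<'E'
import cv2
a=cv2.imread("pics/top0.png")[140:245,180:350]; cv2.imwrite("pics/top0c.png",cv2.resize(a,None,fx=4.7,fy=4.7,interpolation=cv2.INTER_CUBIC))
a=cv2.imread("pics/side0.png")[120:280,170:300]; cv2.imwrite("pics/side0c.png",cv2.resize(a,None,fx=3.7,fy=3.7,interpolation=cv2.INTER_CUBIC))
E
```

```text
(no output)
```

View pics/top0c.png

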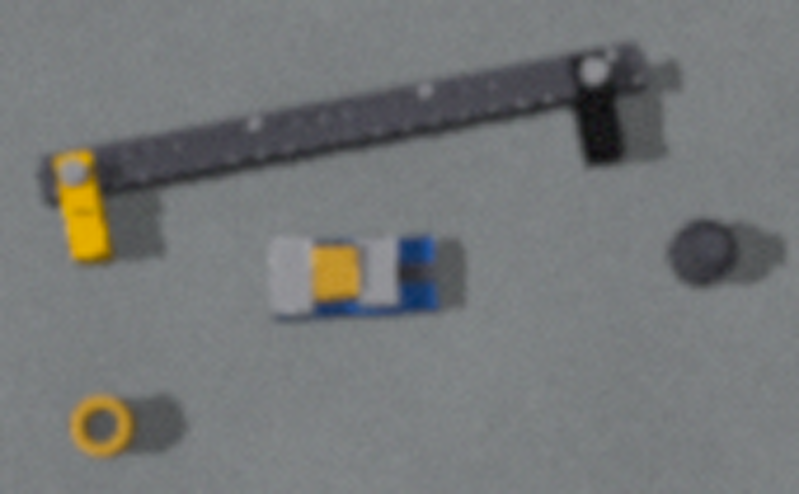

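View pics/side0c.png

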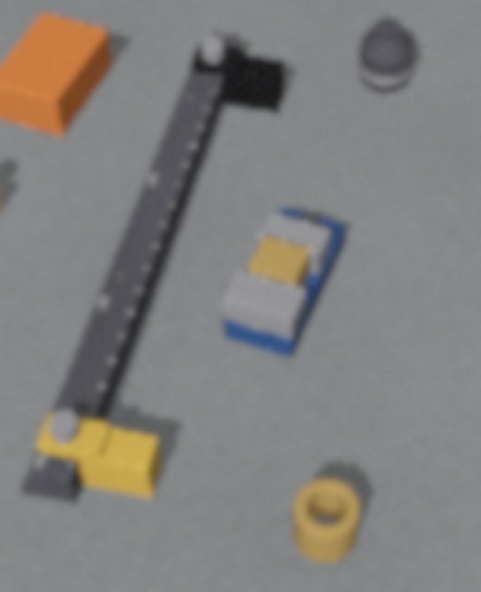

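Top crop: the rail front's bottom edge runs (115,196)–(575,107). The vise's near bottom edge runs (275,320)–(437,309), with its top far-right corner at (433,237). The yellow stop's front is at (72..108,260), the chuck at (703,250) and the bushing at (100,425).

Side crop: the vise's near bottom edge runs (293,354)–(346,232), and the rail's bottom front edge runs (108,415)–(225,110).

```bash
cat > h.py <<'E'
from rig import arm, optics
import numpy as np
np.set_printoptions(precision=4,suppress=True)
C={"top":(4.7,180,140),"side":(3.7,170,120)}
def P(n,u,v,z,crop=None):
    i=optics.camera_info(n);s,ox,oy=crop or C[n];u=(u+.5)/s-.5+ox;v=(v+.5)/s-.5+oy
    f=192/np.tan(np.radians(i["fovy"]/2));T=i["T"]
    d=T[:3,:3]@[(u-i["cx"])/f,(v-i["cy"])/f,1];o=T[:3,3];return o+d*(z-o[2])/d[2]
E
python3 - <<'E'
from h import *
for l,n,u,v,z in [("railbotL","top",115,196,0),("railbotR","top",575,107,0),("railtopfL","top",115,188,.03),("railtopfR","top",575,98,.03),
("railbotL","side",108,418,0),("railbotR","side",225,110,0),
("viseL","top",275,320,0),("viseR","top",437,309,0),("viseFarR","top",433,237,.022),("jawfarL","top",270,238,.044),("jawnearL","top",272,312,.044),
("viseL","side",293,354,0),("viseR","side",346,232,.022),("visefarL","side",225,337,0),("viseFarR","side",285,207,.022),
("ylfront","top",72,262,0),("yrfront","top",108,259,0),("yscrew","top",73,171,.053),("yscrew","side",64,424,.053),
("bscrew","top",594,69,.053),("chuck","top",703,250,.054),("chuck","side",388,47,.054),("bush","top",100,425,.035),("bush","side",329,507,.035)]:
    print(l,n,P(n,u,v,z))
E
```

```text
railbotL top [0.5767 0.1828 0.    ]
railbotR top [ 0.6429 -0.1353  0.    ]
railtopfL top [0.5765 0.1788 0.03  ]
railtopfR top [ 0.6417 -0.1316  0.03  ]
railbotL side [0.5804 0.164  0.    ]
railbotR side [ 0.6388 -0.1283  0.    ]
viseL top [0.4917 0.071  0.    ]
viseR top [ 0.5003 -0.0395  0.    ]
viseFarR top [ 0.5464 -0.0357  0.022 ]
jawfarL top [0.541  0.0732 0.044 ]
jawnearL top [0.4917 0.071  0.044 ]
viseL side [0.4905 0.0671 0.    ]
viseR side [ 0.4935 -0.0317  0.022 ]
visefarL side [0.5393 0.0733 0.    ]
viseFarR side [ 0.5433 -0.0355  0.022 ]
ylfront top [0.5304 0.2108 0.    ]
yrfront top [0.5327 0.1862 0.    ]
yscrew top [0.5831 0.2037 0.053 ]
yscrew side [0.5806 0.2058 0.053 ]
bscrew top [ 0.6559 -0.1416  0.053 ]
chuck top [ 0.534  -0.2114  0.054 ]
chuck side [ 0.5276 -0.1945  0.054 ]
bush top [0.4172 0.1828 0.035 ]
bush side [0.4148 0.1824 0.035 ]
```

Request:
arm_command(
  increments=[
    [[0.3,4.2,-3.9,0,0,0,0.02],[0.3,8,-7.4,0,0,0,0.05],[0.3,11,-10.2,0,0,0,0.07],[0.3,15,-13.6,0,0,0,0.09],[0.3,18.5,-17,0,0,0,0.11],[0.3,22,-20.4,0,0,0,0.13],[0.3,25.5,-23.8,0,0,0,0.15],[0.3,29,-27,0,0,0,0.17],[0.3,32.5,-30.2,0,0,0,0.17],[0.3,36,-33.5,0,0,0,0.17]],
  ],
)

```text
clock: 1.1
tool_pos: [0.4139, -0.0672, 0.2313]
eef_rot: [0.0, 0.995, 0.101, 0.0]
ft_force: [1.5, -1.0, 0.0]
gripper_width: 0.06
grip_force: 0.0
```

```bash
cat >> h.py <<'E'
def go(x,y,z,yaw=.203):
    "tool-axes increments to a world goal with the tool pointing down"
    from scipy.spatial.transform import Rotation as R
    s=arm.sense();q=s["eef_rot"];A=R.from_quat(np.r_[q[1:],q[0]])
    B=R.from_matrix([[np.cos(yaw),np.sin(yaw),0],[np.sin(yaw),-np.cos(yaw),0],[0,0,-1]])
    print("pos",s["tool_pos"],"t",s["clock"],"w",s["gripper_width"],"F",s["ft_force"])
    print("cm",100*A.inv().apply(np.r_[x,y,z]-s["tool_pos"]),"rot",(A.inv()*B).as_rotvec())
E
python3 -c "
from h import *
go(.45,.004,.1);go(.45,.004,.008)"
```

```text
pos [ 0.4139 -0.0672  0.2313] t 1.1 w 0.060042456970392025 F [ 1.4514 -0.981   0.0003]
cm [ 4.9662 -6.2469 13.1272] rot [ 0.0002 -0.0001 -0.0004]
pos [ 0.4139 -0.0672  0.2313] t 1.1 w 0.060042456970392025 F [ 1.4514 -0.981   0.0003]
cm [ 4.9651 -6.2485 22.3272] rot [ 0.0002 -0.0001 -0.0004]
```

Request:
arm_command(
  increments=[
    [[0.3,3,-3.5,0,0,0,0],[0.3,5,-6.2,2,0,0,0],[0.3,5,-6.2,6.5,0,0,0],[0.3,5,-6.2,11,0,0,0],[0.3,5,-6.2,15,0,0,0],[0.3,5,-6.2,18,0,0,0],[0.3,5,-6.2,20,0,0,0],[0.3,5,-6.2,21,0,0,0],[0.3,5,-6.2,21,0,0,0]],
  ],
)

```text
clock: 2.0
tool_pos: [0.4491, 0.0019, 0.0202]
eef_rot: [-0.001, 0.995, 0.101, -0.001]
ft_force: [0.1, 0.2, 0.4]
gripper_width: 0.0596
grip_force: 0.0
```

```bash
python3 - <<'E'
from h import *
import cv2
go(.45,.004,.008)
o=[cv2.cvtColor(optics.get_image(n),cv2.COLOR_RGB2BGR) for n in("top","side")]
a=cv2.resize(o[0][150:240,185:285],None,fx=4,fy=4,interpolation=cv2.INTER_CUBIC)
b=cv2.resize(o[1][160:250,190:290],None,fx=4,fy=4,interpolation=cv2.INTER_CUBIC)
cv2.imwrite("pics/1.png",np.hstack([a,b]))
E
```

```text
pos [0.4491 0.0019 0.0202] t 2.0 w 0.05955711961628062 F [0.0526 0.2193 0.3695]
cm [ 0.1375 -0.1824  1.2188] rot [-0.0014  0.0028 -0.0003]
```

View pics/1.png

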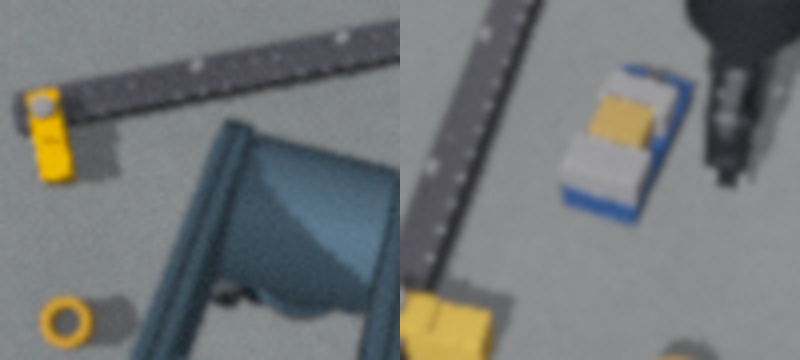

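Side view: the fingers stand just in front of the vise and clear of it. I'll lower them and push towards the rail.

Request:
arm_command(
  increments=[
    [[0.3,0,0,0.7,0,0,0],[0.3,0,0,1.0,0,0,0],[0.3,1,0,1.0,0,0,0],[0.3,2,0,1.0,0,0,0],[0.3,3,0,1.0,0,0,0],[0.3,3.8,0,1.0,0,0,0],[0.3,4.6,0,1.0,0,0,0],[0.3,5.4,0,1.0,0,0,0],[0.3,6.2,0,1.0,0,0,0],[0.3,7,0,1.0,0,0,0]],
  ],
)

```text
clock: 3.1
tool_pos: [0.5174, 0.0162, 0.011]
eef_rot: [-0.0, 0.995, 0.102, -0.002]
ft_force: [-6.5, -1.9, 5.1]
gripper_width: 0.0598
grip_force: 3.2
```

Request:
arm_command(
  increments=[
    [[0.3,0.6,0,0,0,0,0],[0.3,1.2,0,0,0,0,0],[0.3,1.6,0,0,0,0,0],[0.3,2.0,0,0,0,0,0],[0.3,2.0,0,0,0,0,0]],
  ],
)

```text
clock: 3.6
tool_pos: [0.5385, 0.0201, 0.0111]
eef_rot: [-0.0, 0.995, 0.101, -0.0]
ft_force: [-1.8, 0.4, 0.0]
gripper_width: 0.0597
grip_force: 1.0
```

```bash
python3 - <<'E'
from h import *
import cv2
go(.45,.004,.008)
o=[cv2.cvtColor(optics.get_image(n),cv2.COLOR_RGB2BGR) for n in("top","side")]
a=cv2.resize(o[1][120:270,170:290],None,fx=4,fy=4,interpolation=cv2.INTER_CUBIC)
cv2.imwrite("pics/2.png",a)
E
```

```text
pos [0.5385 0.0201 0.0111] t 3.6 w 0.05971430999300279 F [-1.7815  0.4189  0.0373]
cm [-8.9958 -0.2049  0.3076] rot [-0.0003  0.0002  0.    ]
```

View pics/2.png

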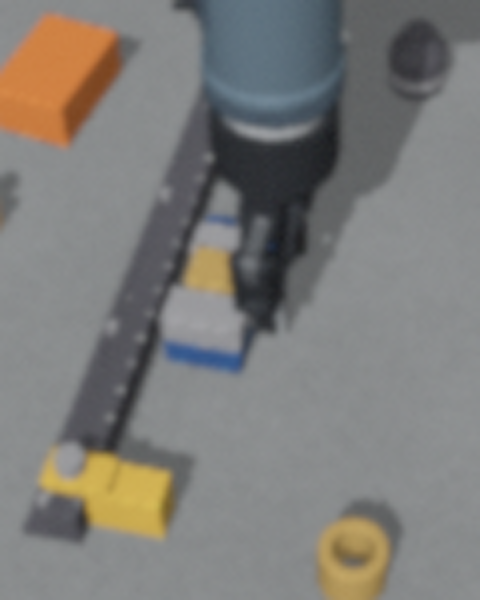

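The vise is square to the rail with a small gap left, so I'll keep pushing in small steps and watch the force.

Request:
arm_command(
  increments=[
    [[0.3,0.3,0,0,0,0,0],[0.3,0.5,0,0,0,0,0],[0.3,0.7,0,0,0,0,0],[0.3,0.8,0,0,0,0,0],[0.3,0.8,0,0,0,0,0]],
  ],
)

```text
clock: 4.2
tool_pos: [0.5464, 0.0214, 0.0112]
eef_rot: [0.0, 0.995, 0.101, 0.0]
ft_force: [-1.9, 0.3, -1.4]
gripper_width: 0.0595
grip_force: 0.9
```

Request:
arm_command(
  increments=[
    [[0.3,0.2,0,0,0,0,0],[0.3,0.3,0,0,0,0,0],[0.3,0.3,0,0,0,0,0]],
  ],
)

```text
clock: 4.5
tool_pos: [0.5479, 0.0217, 0.0112]
eef_rot: [0.0, 0.995, 0.102, -0.001]
ft_force: [-5.9, -2.2, 2.7]
gripper_width: 0.0596
grip_force: 3.4
```

Request:
arm_command(
  increments=[
    [[0.3,0.2,0,0,0,0,0],[0.3,0.3,0,0,0,0,0],[0.3,0.3,0,0,0,0,0],[0.3,0.3,0,0,0,0,0]],
  ],
)

```text
clock: 4.9
tool_pos: [0.5479, 0.0218, 0.0112]
eef_rot: [0.0, 0.995, 0.102, -0.004]
ft_force: [-14.4, -7.4, 9.3]
gripper_width: 0.0593
grip_force: 8.0
```

It's blocked with force rising at TCP rail-x ≈ -61 mm, the value expected for contact. Next I'll back off, lift, shut the fingers and go around to the vise's -y end.

Request:
arm_command(
  increments=[
    [[0.3,0.2,0,0,0,0,0],[0.3,0.2,0,0,0,0,0],[0.3,-1,0,0,0,0,0],[0.3,-4,0,0,0,0,0],[0.3,-4,0,-2,0,0,0],[0.3,-4,0,-6,0,0,0],[1,-4,3,-8,0,0,0],[1,-2,7,-8,0,0,0],[1,1,9.8,-8,0,0,0],[1,3.0,9.8,-8,0,0,0]],
  ],
)

```text
clock: 5.9
tool_pos: [0.6056, -0.0716, 0.093]
eef_rot: [0.002, 0.995, 0.099, 0.003]
ft_force: [0.3, 0.0, 0.5]
gripper_width: 0.002
grip_force: 0.0
```

```bash
python3 - <<'E'
from h import *
import cv2
go(.6027,-.0668,.012)
o=[cv2.cvtColor(optics.get_image(n),cv2.COLOR_RGB2BGR) for n in("top","side")]
a=cv2.resize(o[0][150:240,185:285],None,fx=4,fy=4,interpolation=cv2.INTER_CUBIC)
b=cv2.resize(o[1][150:240,190:290],None,fx=4,fy=4,interpolation=cv2.INTER_CUBIC)
cv2.imwrite("pics/3.png",np.hstack([a,b]))
E
```

```text
pos [ 0.6056 -0.0716  0.093 ] t 5.9 w 0.001952421961286848 F [0.3287 0.0249 0.4994]
cm [-0.2382 -0.5553  8.0939] rot [ 0.0041 -0.0064 -0.0039]
```

View pics/3.png

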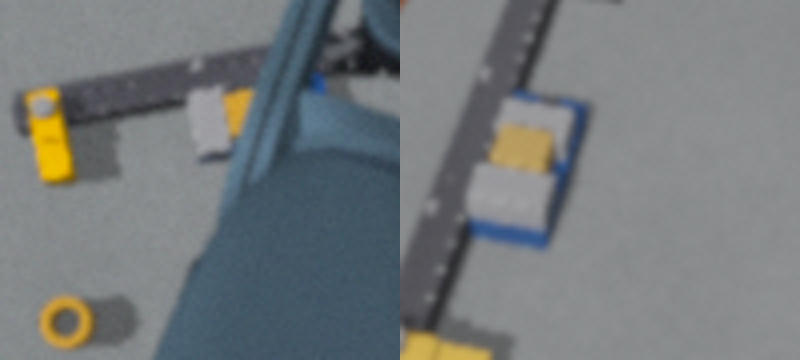

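The vise lies along the rail. The side half shows its near-left bottom corner at (148,247) and its right-end top corner at (188,104).

```bash
python3 - <<'E'
from h import *
c=(4,190,150)
for n,u,v,z,c in [("side",148,247,0,c),("side",188,104,.022,c),("top",325,93,.022,(4,185,150))]:
    p=P(n,u,v,z,c);print(p,"xr",(p[0]-.6145)*.9795+p[1]*.2016,"s",p[1]*.9795-p[0]*.2016)
E
```

```text
[0.5473 0.0792 0.    ] xr -0.049866594385747504 s -0.032745804723054245
[ 0.5679 -0.0242  0.022 ] xr -0.05053949837002365 s -0.13818066021219044
[ 0.6018 -0.0168  0.022 ] xr -0.015798466374542224 s -0.13783158889481661
```

Request:
arm_command(
  increments=[
    [[1,-0.2,0,3,0,0,0],[1,-0.2,0,6,0,0,0],[1,-0.2,0,8,0,0,0],[1,-0.2,-0.5,8.2,0,0,0],[1,-0.2,-1.5,8.2,0,0,0],[1,-0.2,-2.5,8.2,0,0,0],[1,-0.2,-3.3,8.2,0,0,0],[1,-0.2,-4,8.2,0,0,0],[1,-0.2,-4.7,8.2,0,0,0],[1,-0.2,-5.4,8.2,0,0,0]],
  ],
)

```text
clock: 7.0
tool_pos: [0.5894, -0.0156, 0.0107]
eef_rot: [0.001, 0.995, 0.102, 0.001]
ft_force: [-0.3, -6.8, 3.3]
gripper_width: -0.0003
grip_force: 3.5
```

Request:
arm_command(
  increments=[
    [[1,0,-0.7,0,0,0,0],[1,0,-1.4,0,0,0,0],[1,0,-2.1,0,0,0,0],[1,0,-2.8,0,0,0,0],[1,0,-3.5,0,0,0,0],[1,0,-4.2,0,0,0,0],[1,0,-4.9,0,0,0,0],[1,0,-5.6,0,0,0,0],[1,0,-6.2,0,0,0,0],[1,0,-6.6,0,0,0,0]],
  ],
)

```text
clock: 8.0
tool_pos: [0.5758, 0.049, 0.0106]
eef_rot: [0.001, 0.995, 0.102, 0.001]
ft_force: [-0.6, -7.0, 3.5]
gripper_width: 0.0
grip_force: 4.0
```

```bash
python3 - <<'E'
from h import *
import cv2
go(.6027,-.0668,.012)
o=[cv2.cvtColor(optics.get_image(n),cv2.COLOR_RGB2BGR) for n in("top","side")]
a=cv2.resize(o[0][150:240,185:285],None,fx=4,fy=4,interpolation=cv2.INTER_CUBIC)
b=cv2.resize(o[1][170:260,190:290],None,fx=4,fy=4,interpolation=cv2.INTER_CUBIC)
cv2.imwrite("pics/4.png",np.hstack([a,b]))
E
```

```text
pos [0.5758 0.049  0.0106] t 8.0 w 3.456237632025407e-05 F [-0.6348 -6.9718  3.4875]
cm [ 0.2911 11.882  -0.1082] rot [ 0.0027 -0.0019  0.0005]
```

View pics/4.png

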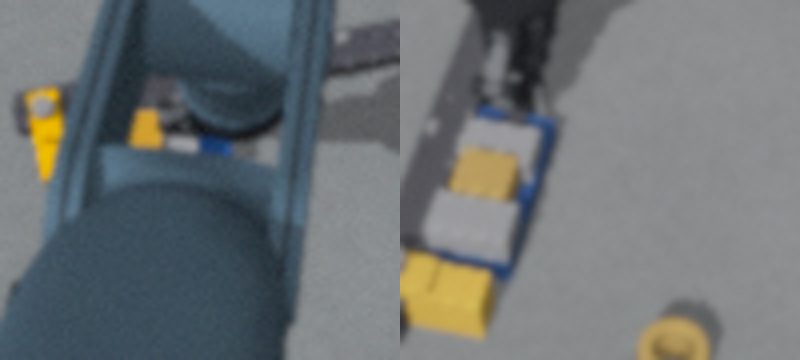

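The vise is still along the rail, about 1.5–2 cm short of the yellow stop. I'll keep going until it makes contact.

Request:
arm_command(
  increments=[
    [[1,0,-0.4,0,0,0,0],[1,0,-0.8,0,0,0,0],[1,0,-1.2,0,0,0,0],[1,0,-1.4,0,0,0,0],[1,0,-1.4,0,0,0,0]],
  ],
)

```text
clock: 8.6
tool_pos: [0.573, 0.0627, 0.0106]
eef_rot: [0.001, 0.995, 0.102, 0.001]
ft_force: [-0.2, -5.5, 5.3]
gripper_width: -0.0004
grip_force: 3.7
```

Request:
arm_command(
  increments=[
    [[1,0,-0.2,0,0,0,0],[1,0,-0.4,0,0,0,0],[1,0,-0.4,0,0,0,0]],
  ],
)

```text
clock: 8.9
tool_pos: [0.5725, 0.0652, 0.0106]
eef_rot: [0.002, 0.995, 0.102, 0.001]
ft_force: [-0.1, -11.4, 4.8]
gripper_width: 0.0002
grip_force: 6.2
```

Request:
arm_command(
  increments=[
    [[1,0,-0.2,0,0,0,0],[1,0,-0.2,0,0,0,0],[1,0,-0.2,0,0,0,0]],
  ],
)

```text
clock: 9.2
tool_pos: [0.5724, 0.0655, 0.0106]
eef_rot: [0.003, 0.995, 0.102, 0.001]
ft_force: [-0.3, -18.4, 4.7]
gripper_width: -0.0004
grip_force: 9.0
```

It's blocked by the stop at 18 N. I'll back off and clear the view.

Request:
arm_command(
  increments=[
    [[1,0,1,0,0,0,0],[1,0,3,0,0,0,0],[1,0,4,-3,0,0,0],[1,0,4,-7.5,0,0,0],[1,-1,5,-12,0,0,0],[1,-4,8,-14,0,0,0],[1,-7,12,-14,0,0,0],[1,-10,16,-14,0,0,0],[1,-13,20,-14,0,0,0],[1,-16,24,-14,0,0,0]],
  ],
)

```text
clock: 10.2
tool_pos: [0.4617, -0.1987, 0.1497]
eef_rot: [-0.0, 0.995, 0.102, 0.001]
ft_force: [0.5, -0.0, 0.1]
gripper_width: 0.0001
grip_force: 0.0
```

Request:
arm_command(
  increments=[
    [[1,-3,4,0,0,0,0],[1,-6,8,0,0,0,0],[1,-8,12,0,0,0,0],[1,-8,12,0,0,0,0]],
  ],
)

```text
clock: 10.6
tool_pos: [0.4072, -0.3366, 0.1497]
eef_rot: [0.001, 0.995, 0.099, 0.0]
ft_force: [1.0, 0.6, -0.4]
gripper_width: 0.0002
grip_force: 0.0
```

```bash
python3 - <<'E'
from h import *
import cv2
go(.6027,-.0668,.012)
o=[cv2.cvtColor(optics.get_image(n),cv2.COLOR_RGB2BGR) for n in("top","side")]
a=cv2.resize(o[0][150:225,185:265],None,fx=5,fy=5,interpolation=cv2.INTER_CUBIC)
b=cv2.resize(o[1][180:255,180:260],None,fx=5,fy=5,interpolation=cv2.INTER_CUBIC)
cv2.imwrite("pics/5.png",np.hstack([a,b]))
E
```

```text
pos [ 0.4072 -0.3366  0.1497] t 10.6 w 0.00015714352917656324 F [ 1.0363  0.5792 -0.4108]
cm [ 24.4542 -22.667   13.7173] rot [ 0.003  -0.0007 -0.0056]
```

View pics/5.png

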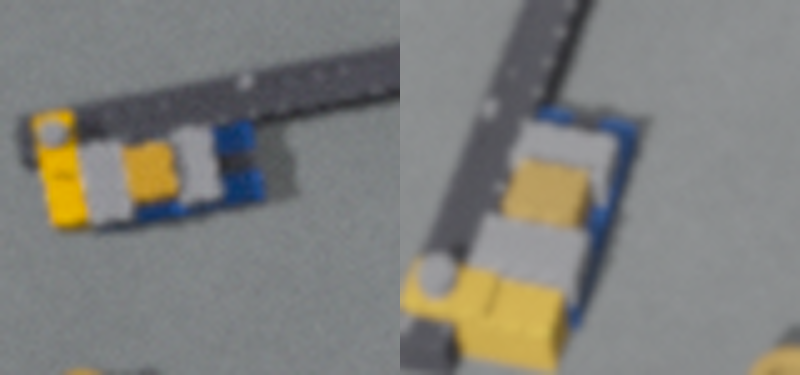

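The vise's end butts the yellow stop. I'll check its near bottom edge, top crop (100,232)–(263,202), for distance from the rail and angle.

```bash
python3 - <<'E'
from h import *
for n,u,v,z,c in [("top",100,232,0,(5,185,150)),("top",263,202,0,(5,185,150)),("side",235,125,.022,(5,180,180)),("side",175,325,0,(5,180,180))]:
    p=P(n,u,v,z,c);print(n,p,"xr",(p[0]-.6145)*.9795+p[1]*.2016,"s",p[1]*.9795-p[0]*.2016)
E
```

```text
top [0.5286 0.1796 0.    ] xr -0.04794581766001231 s 0.06932120225936286
top [0.5492 0.0749 0.    ] xr -0.04887235157441368 s -0.037334778549425296
side [0.5486 0.0743 0.022 ] xr -0.04954170615261802 s -0.03786017179206583
side [0.5297 0.1779 0.    ] xr -0.047234263906049886 s 0.06748590823738072
```

```bash
python3 -c "
from rig import arm
print(arm.sign_off())"
```

```text
the job is handed in; nothing more can be done
None
```

The vise is flat against the rail and butted against the yellow stop; the last pictures put it within about 3 mm of the rail and parallel to it. The robot is clear, and I handed the job in at about 10.7 s without seeing the verdict.

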